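# Check the vacuum pump's oil dipstick

## Robot

A 7-joint arm with a two-finger parallel gripper is mounted at the origin on the work surface. World frame = base frame: x ahead of the robot, y to its left, z up, the work surface at z = 0. Lengths are in mm, angles in rad, forces in N, time in s.
With the tool pointing down it reaches from about 400 to 900 mm from the base axis. Payload 5.5 kg.
Tool frame: the origin (TCP) lies at the very end of the fingers, on their centre line; the grasp point (between the pads) lies 19 mm behind it (robot.grip_point_offset is the distance from the TCP to the grasp point, in mm); z points along the fingers, y is the direction in which the jaws open and shut (so a half turn about z gives the same grasp; the last joint's range is limited). The gripper opens to 92 mm and grips with 3 to 60 N. Pads are 19 mm wide; open, the fingers measure 130 mm over their backs; the gripper's body (75 mm by 190 mm) begins 47 mm behind the grasp point.
Start: joints at [1.613, 0.501, -0.427, 1.55, 0.221, 1.138, -0.21], TCP at [142.391, -634.212, 226.729] pointing down, gripper open.
Joint ranges: [-2.88, 2.88], [-0.31, 2.03], [-1.54, 1.56], [0.2, 2.42], [-1.41, 4.55], [0.19, 2.02], [-2.57, 2.57]. Speed limits (rad/s): [2.57, 2.57, 3.14, 3.14, 3.14, 3.14, 3.14].

## Interface

Orientations are given as a unit quaternion [x, y, z, w].
In Python, from rig import robot gives the robot as it stands. Calls block until the motion is done:
- robot.goto(position, orientation): joint-space move of the TCP to a pose.
- robot.line_to(position, speed=150, orientation=None, force_limit=None): straight line of the TCP; orientation=None keeps the orientation; speed is the mean speed in mm/s. With force_limit (N) it stops when the force on the tool has changed by that much, and returns True; else False.
- robot.move_j(angles): joint-space move.
- robot.gripper_open() and robot.grasp(strength=None): open the fingers fully, or close them until they stop; strength is the grip in N (None keeps the last).
- robot.sleep(seconds).
- robot.ik(position, orientation): joint angles nearest the present ones, or None.
- robot.get_obs(): the state.
- robot.read_camera(name): name is "side" or "top"; returns a dict with "img" (420x560x3 uint8, blue, green, red), "camera_matrix" (3x3 intrinsics, pixels), "D" ([k1, k2, p1, p2, k3] as OpenCV has them; the pictures are not rectified), "extrinsics" (4x4, takes a point from world to camera coordinates). Camera axes: x right, y down, z forward; pixel columns grow to the right and rows downward; lengths in mm; the calibration is good to about 2 mm. A picture is of the moment at which its call begins. There is no depth.
A pose or a line that the arm cannot do raises robot.Unreachable and nothing moves.
- robot.hand_in(): hands the job in, once; it reports no verdict.
Trained networks look in a picture, given as the dict that the camera call returned (one of the last four; its "shot" number tells which), for a name from the list of things; names that differ only in an ending like _2 or _b are one class to them, and where a whole thing is asked for, a point or a joint stands for the part that bears it (a point fixed in the world has none). Each returns a list of dicts, best first, with "confidence" (0 to 1); they miss things now and then, are a little off and sometimes report something else, mostly with a low value. They report only what shows in the picture. A call takes as long as a camera call. They do not tell look-alikes from the thing itself.
- robot.search_frame(target, picture): "at" ([x, y, z] in mm, in world coordinates, good to about 4 mm: the middle of the surface that is visible of it).
- robot.silhouettes(target, picture): "region" (420x560 bool, what is visible of it).
- robot.place_of(target, picture): "at" ([x, y, z] in mm, in world coordinates, good to about 4 mm: a listed point, or the origin of a listed thing).
The state is a dict: "clock": time; "qpos": joint angles; "qvel": joint speeds; "tau": joint torques, N m; "tcp_pos": TCP position; "tcp_rot": TCP orientation; "contact_force": force on the tool from outside, world axes, zero at the start; "wrist_torque": the same for the moment, N m; "opening": finger opening in mm.
Only numpy, scipy, OpenCV 4.12 (cv2) and the standard library are available. Lean on these libraries where they do the work, as an engineer would, in place of code of your own. Each camera call takes 0.05 s, during which the arm holds its last target.

## Task

Check the vacuum pump with its dipstick: pick the wiped dipstick up off the drip tray, slide it gently down the pump's sloping filler neck until its collar sits on the mouth, then draw it right out again. Finish while holding it in the gripper for reading: still, level, marked side up, with its tip over the drip tray and a good hand's breadth (about 10 cm or more) above the tray. The dipstick must not touch the bench on the way, and leave the other things on the bench alone.

Things in the scene. Friction and masses are not known exactly. Their poses are not given: they have to be found in the camera images.
- dipstick: Loose dipstick, 60 g, lying across the tray's long rims, grip outside, tip to the robot's left. Yellow grip 44 long x 30 wide x 12 thick (pinch the 30); yellow collar 32 dia x 8; steel blade 10 x 4, 115 long. Origin: middle of the grip, 24 above the bench at the start. +x to the tip, +z = marked side (black lines near tip), up at the start. Along +x: sealing face 30, centre of mass about 50, tip 145.
- stick_seat (a point): Centre of the collar's sealing face on the dipstick, 30 mm along its +x from its origin (moves with it).
- stick_tip (a point): Tip of the dipstick's blade, 145 mm along its +x from its origin (moves with it).
- neck: Filler neck: fixed steel tube sloping up and out of the pump's oil case. Origin: centre of its mouth, 128 above the bench. +z: tube axis, up and out, 37 deg (0.65 rad) above level. Bore 16 dia, flared to 22 at the mouth; rim 31 outside dia; tube 70 long, the case behind it hollow: the 115 blade goes fully in with no resistance and only the collar stops, rigidly, on the rim.
- pump: Vacuum pump, 320 long x 125 wide, fixed, off. Origin: on the bench under the middle of the oil case's end face; +x: the way the neck leans; the pump lies towards -x. Aluminium oil case 100 long, 130 high; behind it a grey motor, black fan cowl and a top handle up to 185 high. The neck's mouth is 55 in front of the end face.
- tray: White enamel drip tray, 180 (x) x 100 (y) x 22 high, walls 4 thick, fixed. Origin: centre of its underside on the bench. The dipstick lies across its two 180 mm rims (along the tray's y).
- oil_bottle: Bystander: grey plastic bottle with red cap, 68 diameter, 170 high, loose. Origin: centre of its underside.
- jar: Bystander: amber jar with white lid, 60 diameter, 85 high, loose. Origin: centre of its underside.
- beaker: Bystander: glass beaker, 68 diameter, 90 high, loose. Origin: centre of its underside.
- flask: Bystander: glass reagent bottle with blue cap, 56 diameter, 120 high, loose. Origin: centre of its underside.
- crucible: Bystander: white porcelain crucible, 56 diameter, 45 high, loose, between the pump and the tray. Origin: centre of its underside.
- spanner: Bystander: steel spanner lying flat, 150 long, loose, beyond the pump's neck. Origin: middle of its underside.
There are look-alikes about, which are no part of the job. Of the things like the tray, leave any that is black; of the rest the smaller one is meant.

How it is judged:
By the outcome, as a careful person would: the job done as asked, in the order asked, and still so for the second after the job is handed in, while the arm keeps its last pose, push and grip.
It also fails if it takes over 53 s, if anything falls off the work surface, if the arm or the gripper's body presses on something with over 40 N, if the wrist force passes 120 N, or if a joint passes its speed limit or range.

## Working session

There is one attempt and no reset: what is moved stays moved. The work goes in short steps, each a Python script; the robot and the scene stay as the last script left them, time stands still between calls to the robot, and variables do not carry over. Pictures are saved under pics/ and viewed, and the job is handed in when it is done.

```bash
mkdir -p pics; ls; python3 - <<'E'
from rig import robot
import cv2
for n in("top","side"):
    p=robot.read_camera(n); cv2.imwrite(f"pics/{n}0.png",p["img"])
    print(n,p["camera_matrix"].tolist(),p["D"],p["extrinsics"].round(3).tolist())
    for t in("dipstick","stick_seat","stick_tip","neck","pump","tray","crucible","spanner","oil_bottle","jar","beaker","flask"):
        print(t,[(round(d["confidence"],2),[round(float(v)) for v in d["at"]]) for d in robot.place_of(t,p)])
o=robot.get_obs();print(o)
E
```

```text
pics
top [[545.8817506300445, 0.0, 269.52259066231335], [0.0, 545.8817506300445, 209.88088789071236], [0.0, 0.0, 1.0]] [-0.14405758  0.          0.          0.          0.        ] [[0.008, -1.0, 0.023, -144.964], [-0.997, -0.01, -0.07, 516.476], [0.07, -0.023, -0.997, 1357.843], [0.0, 0.0, 0.0, 1.0]]
dipstick [(0.95, [586, -282, 24])]
stick_seat [(0.82, [574, -252, 22]), (0.33, [458, -33, -2])]
stick_tip [(0.96, [539, -145, 25])]
neck [(0.78, [502, 126, 130])]
pump [(0.74, [470, 171, -2])]
tray [(0.85, [530, -202, -1]), (0.8, [291, -463, -2]), (0.55, [291, -182, 0])]
crucible [(0.91, [458, -32, -2])]
spanner [(0.83, [647, 106, 2])]
oil_bottle [(0.79, [747, -60, -4]), (0.27, [650, 108, 2])]
jar [(0.98, [774, 84, 1])]
beaker [(0.92, [726, 174, -2])]
flask [(0.92, [752, -191, 1])]
side [[444.25703053961035, 0.0, 276.40753928095415], [0.0, 444.25703053961035, 202.96943340274697], [0.0, 0.0, 1.0]] [-0.1463097  0.         0.         0.         0.       ] [[-0.831, -0.555, 0.022, 378.716], [-0.379, 0.537, -0.754, 355.678], [0.407, -0.635, -0.657, 962.996], [0.0, 0.0, 0.0, 1.0]]
dipstick [(
[... 541 characters left out ...]
 array([ 1.61318093,  0.50092287, -0.42701592,  1.55036577,  0.22080276,
        1.13829676, -0.21025527]), 'qvel': array([-1.12744564e-03, -1.33305505e-03, -3.20154741e-04,  7.60257408e-04,
        4.81414230e-05,  5.02858146e-04, -8.43989747e-05]), 'tau': array([-3.19351295e-05, -5.66440451e+01, -5.81020564e+00, -2.79490346e+01,
       -6.66459650e-02,  2.09346414e-02,  5.46851243e-05]), 'tcp_pos': array([ 142.41611971, -634.2246532 ,  226.72998681]), 'tcp_rot': array([9.93906736e-01, 1.10224318e-01, 2.72878285e-05, 1.36359087e-05]), 'contact_force': array([ 0.02846365, -0.39555412,  0.41341973]), 'wrist_torque': array([-0.05910755,  0.02140342,  0.01423589]), 'opening': 91.49829796569257}
```

View pictures.

View pics/top0.png

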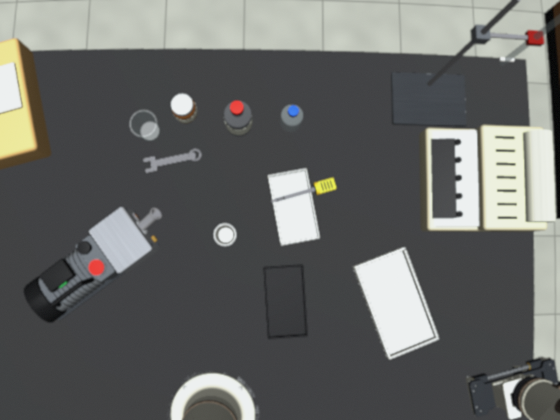

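View pics/side0.png

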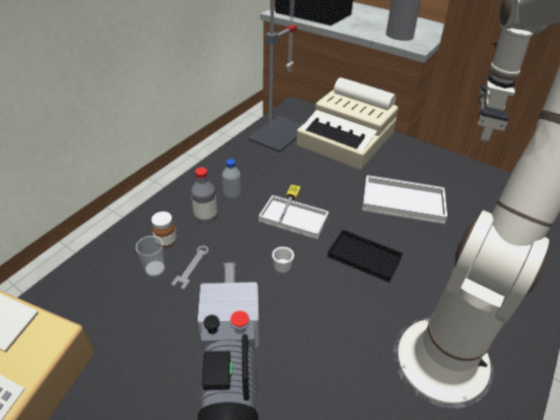

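```bash
cat > h.py <<'E'
from rig import robot
import cv2, numpy as np
def proj(p,P):
    P=np.atleast_2d(np.array(P,float)); E=p["extrinsics"]
    return cv2.projectPoints(P,cv2.Rodrigues(E[:3,:3])[0],E[:3,3],p["camera_matrix"],np.array(p["D"],float))[0][:,0]
E
python3 - <<'E'
from h import *
import pickle
r={n:robot.read_camera(n) for n in("top","side")}
pickle.dump(r,open("r.pkl","wb"))
def crop(n,x0,y0,x1,y1,f):
    return cv2.resize(r[n]["img"][y0:y1,x0:x1],None,fx=f,fy=f,interpolation=cv2.INTER_CUBIC)
a=crop("top",255,160,345,250,6); b=crop("side",250,180,340,240,6)
cv2.imwrite("pics/c_top.png",a);cv2.imwrite("pics/c_side.png",b)
cv2.imwrite("pics/n_top.png",crop("top",80,190,180,280,6));cv2.imwrite("pics/n_side.png",crop("side",190,240,270,350,5))
E
```

```text
(no output)
```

View pics/c_top.png

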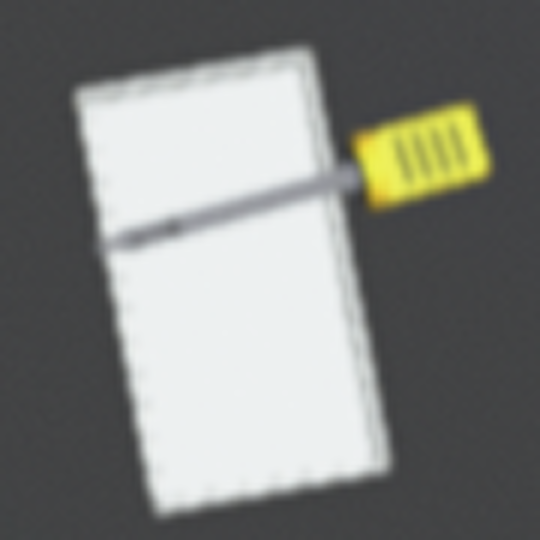

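View pics/n_top.png

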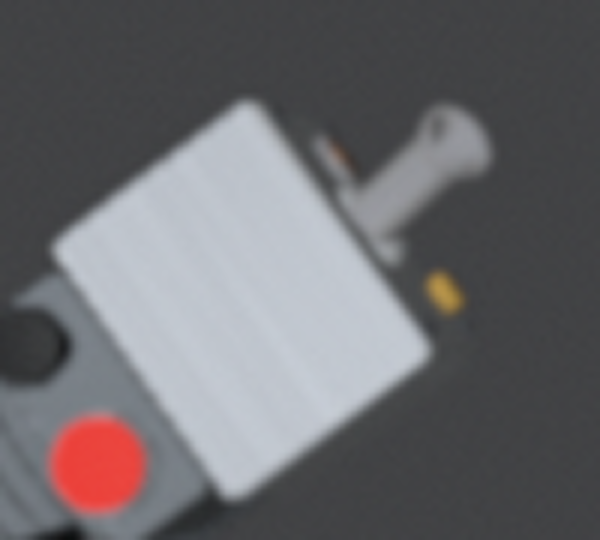

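View pics/n_side.png

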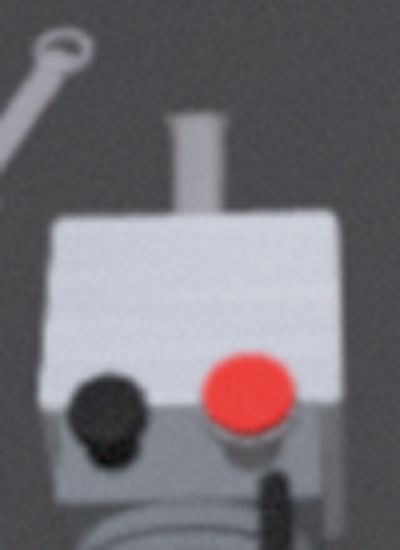

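```bash
cat > fit.py <<'E'
from h import *
import pickle
from scipy.optimize import least_squares
r=pickle.load(open("r.pkl","rb"))
ct=np.array([(248,98),(432,350),(235,502),(52,248)],float); ct=(ct+.5)/6-.5+[80,190]
cs=np.array([(55,215),(337,210),(343,403),(40,403)],float); cs=(cs+.5)/5-.5+[190,240]
def box(q,w=125,L=100):
    x,y,a=q[:3]; c,s=np.cos(a),np.sin(a); f=np.array([c,s]); l=np.array([-s,c])
    P=[np.r_[np.array([x,y])+f*u+l*v,130] for u,v in((0,w/2),(0,-w/2),(-L,-w/2),(-L,w/2))]
    return np.array(P)
q0=[471,172,-.98]
B=box(q0)
print(proj(r["top"],B),ct,proj(r["side"],B),cs)
E
python3 fit.py
```

```text
[[121.89916414 202.93630059]
 [150.45719465 247.88423612]
 [114.66000026 271.43527346]
 [ 86.42639644 226.37677781]] [[120.91666667 205.91666667]
 [151.58333333 247.91666667]
 [118.75       273.25      ]
 [ 88.25       230.91666667]] [[199.31293178 281.2707118 ]
 [256.64688339 282.33194957]
 [255.18713131 321.17376763]
 [193.38699335 319.89819608]] [[200.6 282.6]
 [257.  281.6]
 [258.2 320.2]
 [197.6 320.2]]
```

```bash
cat >> fit.py <<'E'
print("-----")
def fit(cams):
    obs={"top":ct,"side":cs}
    f=lambda q:np.concatenate([(proj(r[n],box(q,q[3],q[4]))-obs[n]).ravel() for n in cams])
    s=least_squares(f,q0+[125,100]); q=s.x
    m=q[:2]+55*np.array([np.cos(q[2]),np.sin(q[2])])
    print(cams,q.round(2),"mouth",m.round(1),"rms",np.sqrt((s.fun**2).mean()).round(2)); return q
for c in(["top"],["side"],["top","side"]): q=fit(c)
def ring(q,rad,d=0):
    a=q[2];f=np.array([np.cos(a),np.sin(a),0]); l=np.array([-f[1],f[0],0]); e=.65
    ax=np.cos(e)*f+np.array([0,0,np.sin(e)]); n=np.cross(ax,l)
    m=np.r_[q[:2],128]+55*f+d*ax; t=np.linspace(0,2*np.pi,40)
    return m+rad*(np.outer(np.cos(t),l)+np.outer(np.sin(t),n))
for n,x0,y0,x1,y1,s in(("top",80,190,180,280,8),("side",190,240,270,350,5)):
    im=cv2.resize(r[n]["img"][y0:y1,x0:x1],None,fx=s,fy=s,interpolation=cv2.INTER_CUBIC)
    for P,col in((ring(q,15.5),(0,255,0)),(ring(q,11),(0,255,255)),(box(q,125,100),(255,0,0))):
        u=((proj(r[n],P)-[x0,y0]+.5)*s-.5).round().astype(np.int32); cv2.polylines(im,[u],True,col,1)
    cv2.imwrite(f"pics/fit_{n}.png",im)
E
python3 fit.py | sed -n '/----/,$p'
```

```text
-----
['top'] [467.28 171.59  -0.91 122.4   96.6 ] mouth [500.9 128.1] rms 0.11
['side'] [468.43 171.24  -0.94 122.43  98.29] mouth [501. 127.] rms 0.32
['top', 'side'] [467.89 171.55  -0.92 122.37  97.4 ] mouth [501.  127.6] rms 0.48
```

```bash
sleep 1; ls pics
```

```text
c_side.png
c_top.png
fit_side.png
fit_top.png
n_side.png
n_top.png
side0.png
top0.png
```

View pics/fit_top.png

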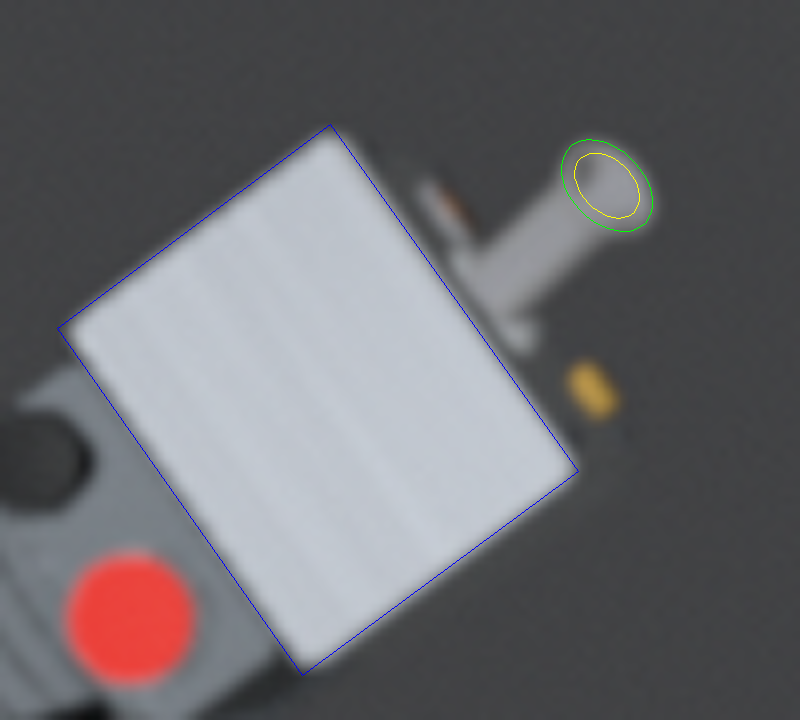

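View pics/fit_side.png

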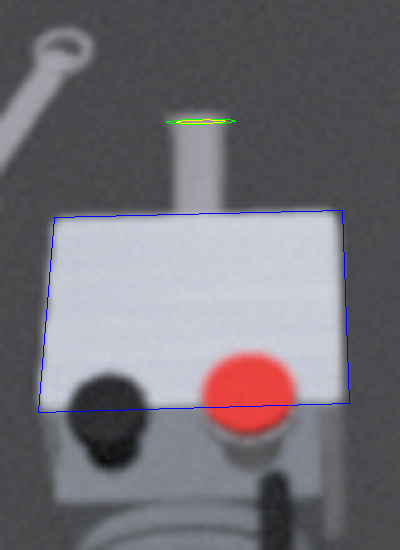

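```bash
cat > fs.py <<'E'
from h import *
import pickle
r=pickle.load(open("r.pkl","rb"))
x,y=585,-281.5; a=np.arctan2(138,-45)
import sys
if len(sys.argv)>1: x,y,a=map(float,sys.argv[1:4])
f=np.array([np.cos(a),np.sin(a),0]);l=np.array([-f[1],f[0],0])
def P(u,v,z): return np.array([x,y,z])+f*u+l*v
polys=[[P(-22,15,30),P(22,15,30),P(22,-15,30),P(-22,-15,30)],[P(30,5,26),P(145,5,26),P(145,-5,26),P(30,-5,26)]]
out=[]
for n,x0,y0,x1,y1,s in(("top",255,160,345,250,6),("side",250,170,340,240,7)):
    im=cv2.resize(r[n]["img"][y0:y1,x0:x1],None,fx=s,fy=s,interpolation=cv2.INTER_CUBIC)
    for Q in polys:
        u=((proj(r[n],Q)-[x0,y0]+.5)*s-.5).round().astype(np.int32); cv2.polylines(im,[u],True,(0,0,255),1)
    cv2.imwrite(f"pics/stk_{n}.png",im)
E
python3 fs.py
```

```text
(no output)
```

View pics/stk_top.png

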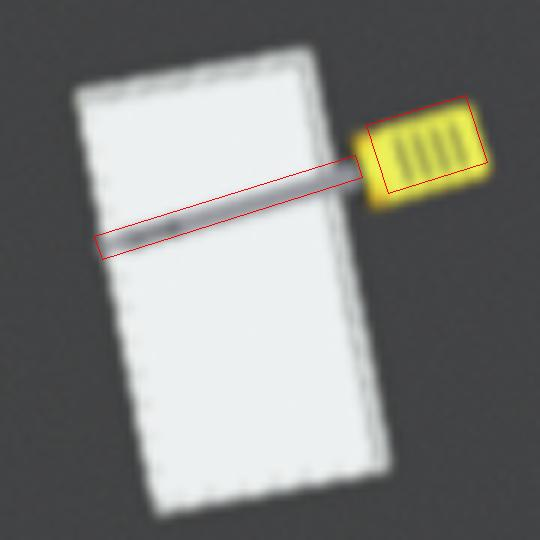

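View pics/stk_side.png

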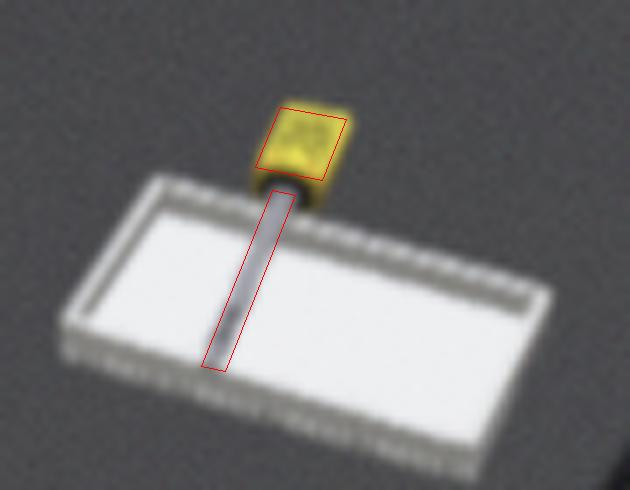

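```bash
python3 fs.py 582 -282 1.860; cat >> h.py <<'E'
from scipy.spatial.transform import Rotation as R
GO=robot.grip_point_offset
TR=dict(o=np.array([582,-282,24.]),yaw=1.860)
PY=-0.925; F=np.array([np.cos(PY),np.sin(PY),0]); E_=0.65
AX=np.cos(E_)*F+np.array([0,0,np.sin(E_)]); MOUTH=np.array([501.5,126.7,128.])
def stickR(xdir,tilt=0):
    """stick rotation with +z as far up as possible"""
    x=np.array(xdir)/np.linalg.norm(xdir); y=np.cross([0,0,1],x); y/=np.linalg.norm(y)
    return np.c_[x,y,np.cross(x,y)]
def tool(o,Rs,flip,g=0.,tilt=0.):
    """TCP pose for stick origin o, stick rotation Rs; g grasp offset along stick x"""
    Rt=Rs@np.array([[1,0,0],[0,-1,0],[0,0,-1.]])   # tool z=-stick z
    Rt=Rt@R.from_euler('y',tilt).as_matrix()
    if flip: Rt=Rt@np.diag([-1.,-1,1])
    p=np.array(o)+Rs[:,0]*g+Rt[:,2]*GO
    return p,R.from_matrix(Rt).as_quat()
def horiz(yaw): return stickR([np.cos(yaw),np.sin(yaw),0])
RN=stickR(-AX)
E
python3 - <<'E'
from h import *
print(GO)
for tilt in (0,.15,.3,-.2):
  for fl in(0,1):
    for nm,o,Rs in(("pick",TR["o"],horiz(1.86)),("lift",TR["o"]+[0,0,180],horiz(1.86)),("pre",MOUTH+AX*190,RN),("seat",MOUTH+AX*30,RN),("fin",TR["o"]+[15,-48,150],horiz(1.86))):
        q=robot.ik(*tool(o,Rs,fl,0,tilt)); print(tilt,fl,nm,None if q is None else np.round(q,2))
E
```

```text
18.8
0 0 pick [ 0.87  0.84 -0.66  1.68  0.66  0.86  0.21]
0 0 lift [ 1.05  0.7  -0.97  1.59  0.61  1.18  0.25]
0 0 pre [ 0.57  0.67 -1.3   1.98  1.34  1.41 -0.61]
0 0 seat [ 0.3   0.9  -1.29  2.08  1.43  1.59 -1.  ]
0 0 fin [ 1.01  0.75 -0.84  1.51  0.59  1.15  0.34]
0 1 pick [-0.06  0.85  0.68  1.71 -0.69  0.83 -1.92]
0 1 lift [-0.2   0.66  0.91  1.63 -0.57  1.13 -2.  ]
0 1 pre [ 0.57  0.67 -1.3   1.98  1.34  1.41  2.54]
0 1 seat [ 0.3   0.91 -1.3   2.08  1.44  1.6   2.14]
0 1 fin [ 0.65  0.61 -0.26  1.53  0.17  1.03 -2.51]
0.15 0 pick [ 0.92  0.9  -0.69  1.58  0.51  0.96  0.38]
0.15 0 lift [ 1.06  0.76 -0.94  1.49  0.48  1.27  0.36]
0.15 0 pre [ 0.65  0.64 -1.3   1.92  1.18  1.31 -0.45]
0.15 0 seat [ 0.4   0.83 -1.3   2.06  1.32  1.42 -0.87]
0.15 0 fin [ 1.02  0.81 -0.84  1.4   0.48  1.26  0.45]
0.15 1 pick [ 0.63  0.8  -0.24  1.59  0.08  0.87 -2.45]
0.15 1 lift [ 0.69  0.59 -0.33  1.5   0.07  1.17 -2.48]
0.15 1 pre [-1.31  0.68  1.36  1.98 -0.37  0.73 -2.35]
0.15 1 seat [ 0.4   0.83 -1.3   2.06  1.32  1.42  2.27]
0.15 1 fin [ 0.69  0.68 -0.27  1.42  0.07  1.17 -2.41]
0.3 0 pick [ 
[... 388 characters left out ...]
0.51  1.14  1.91 -0.23  0.81 -2.43]
0.3 1 seat [ 0.49  0.78 -1.3   2.03  1.19  1.28  2.43]
0.3 1 fin [ 0.73  0.75 -0.27  1.3  -0.02  1.32 -2.34]
-0.2 0 pick [ 0.73  0.76 -0.55  1.8   0.86  0.73 -0.05]
-0.2 0 lift [ 1.02  0.64 -0.99  1.71  0.81  1.1   0.05]
-0.2 0 pre [ 0.35  0.6  -1.08  2.04  1.43  1.43 -0.77]
-0.2 0 seat [ 0.19  1.07 -1.31  2.09  1.59  1.89 -1.14]
-0.2 0 fin [ 0.97  0.68 -0.85  1.65  0.79  1.04  0.14]
-0.2 1 pick [-0.17  0.81  0.68  1.83 -0.58  0.58 -2.06]
-0.2 1 lift [ 0.16  0.44  0.21  1.74  0.09  0.86 -2.56]
-0.2 1 pre [ 0.47  0.77 -1.3   2.04  1.54  1.63  2.36]
-0.2 1 seat [ 0.19  1.07 -1.31  2.09  1.59  1.89  2.01]
-0.2 1 fin [-0.23  0.7   0.91  1.69 -0.51  0.88 -2.04]
```

View pics/stk_top.png

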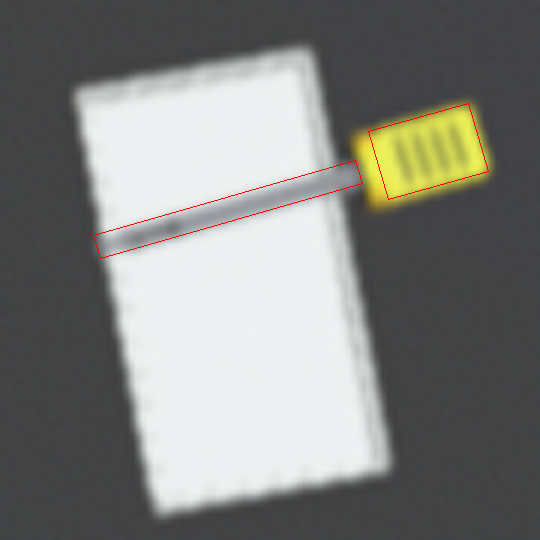

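View pics/stk_side.png

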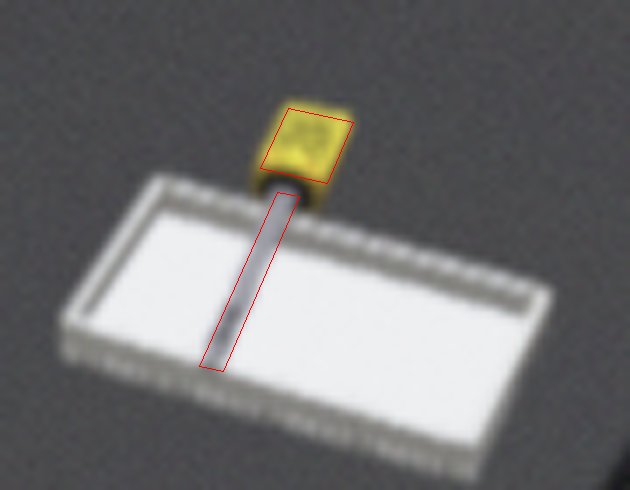

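```bash
sed -i 's/^TR=.*/TR=dict(o=np.array([581,-282.5,24.]),yaw=1.845)\nTILT=.15/' h.py; python3 - <<'E'
from h import *
Rs=horiz(TR["yaw"])
p,q=tool(TR["o"],Rs,0,0,TILT)
up=p+[0,0,130]
robot.line_to([350,-400,260],speed=250)
robot.goto(up,q)
n=robot.read_camera("top");cv2.imwrite("pics/top1.png",n["img"][100:320,180:460])
o=robot.get_obs();print(o["clock"],o["qpos"].round(2),o["tcp_pos"].round(1),up)
robot.line_to(p+[0,0,0.0],speed=70,force_limit=8)
o=robot.get_obs();print(o["clock"],o["tcp_pos"].round(1),p,o["contact_force"])
n=robot.read_camera("side");cv2.imwrite("pics/side1.png",cv2.resize(n["img"][120:280,200:400],None,fx=4,fy=4,interpolation=cv2.INTER_CUBIC)[:600])
n=robot.read_camera("top");cv2.imwrite("pics/top2.png",cv2.resize(n["img"][120:270,230:400],None,fx=4,fy=4,interpolation=cv2.INTER_CUBIC)[:600])
E
```

```text
3.9667 [ 1.01  0.77 -0.84  1.53  0.46  1.17  0.37] [ 579.4 -281.9  135.7] [ 580.23925943 -279.79552049  135.41110373]
5.975 [ 580.5 -279.9    5.8] [ 580.23925943 -279.79552049    5.41110373] [-1.13127074 -0.41705307 -0.2320769 ]
```

View pics/side1.png

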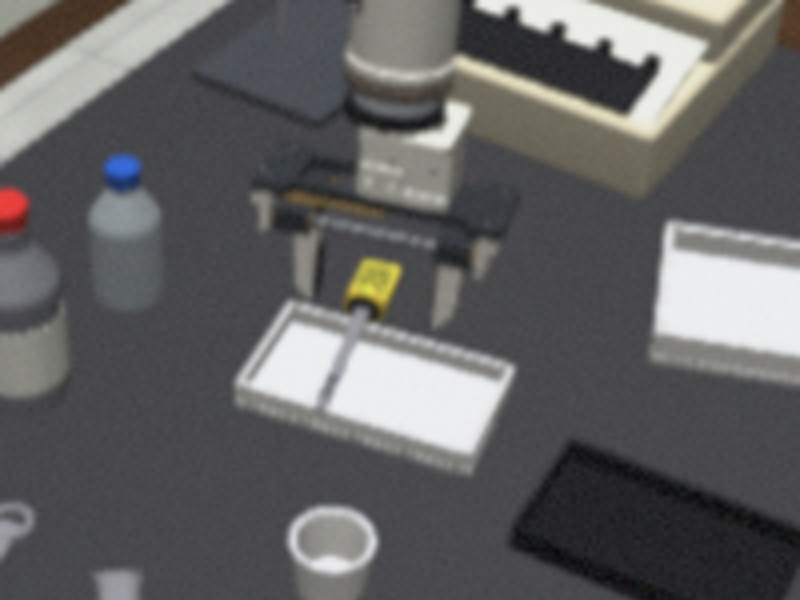

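View pics/top2.png

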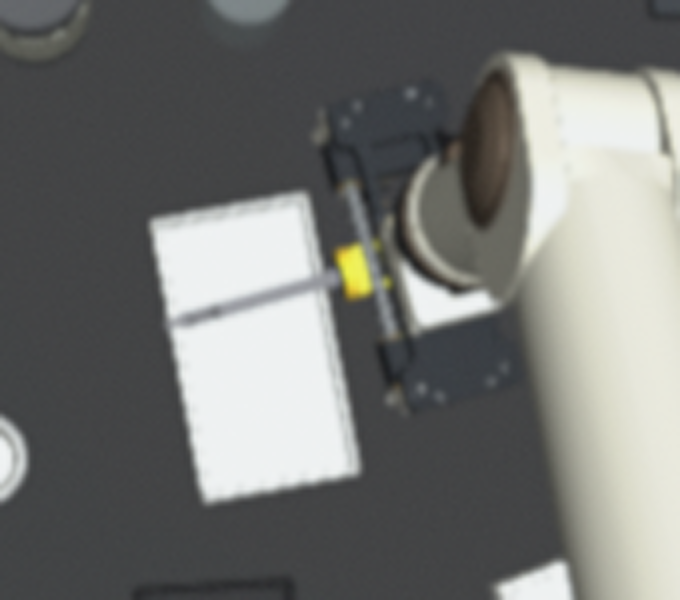

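The dipstick's yellow grip (side crop about 372,285) is midway between the open fingers, and the tray is the small white one. Next I close the jaws and lift.

```bash
python3 - <<'E'
from h import *
robot.grasp(35)
o=robot.get_obs();print(o["clock"],o["opening"],o["contact_force"].round(2))
p=o["tcp_pos"]; 
robot.line_to(p+[0,0,30],speed=60)
robot.line_to(p+[0,0,190],speed=150)
o=robot.get_obs();print(o["clock"],o["opening"],o["tcp_pos"],o["tcp_rot"],o["contact_force"].round(2),o["wrist_torque"].round(3))
# expected stick pose from tool
Rt=R.from_quat(o["tcp_rot"]).as_matrix(); Rs=Rt@R.from_euler('y',-TILT).as_matrix()@np.diag([1,-1,-1.])
og=o["tcp_pos"]-Rt[:,2]*GO
f,l,z=Rs.T
print("org",og,"x",f)
P=lambda u,v,w: og+f*u+l*v+z*w
for n,s in(("top",5),("side",5)):
    pc=robot.read_camera(n)
    for t in("stick_tip","stick_seat","dipstick"): print(n,t,[(round(d["confidence"],2),np.round(d["at"],1)) for d in robot.place_of(t,pc)][:2])
    print("exp tip",P(145,0,0).round(1),"seat",P(30,0,0).round(1))
    u=proj(pc,P(80,0,0))[0].astype(int); x0,y0=u[0]-60,u[1]-50
    im=cv2.resize(pc["img"][y0:y0+100,x0:x0+120],None,fx=6,fy=6,interpolation=cv2.INTER_CUBIC)
    for Q in([P(-22,15,6),P(22,15,6),P(22,-15,6),P(-22,-15,6)],[P(30,5,2),P(145,5,2),P(145,-5,2),P(30,-5,2)]):
        w=((proj(pc,Q)-[x0,y0]+.5)*6-.5).round().astype(np.int32); cv2.polylines(im,[w],True,(0,0,255),1)
    cv2.imwrite(f"pics/lift_{n}.png",im)
E
```

```text
7.0667 29.329010004314565 [ 0.87  0.54 -0.63]
8.9333 29.692017418903234 [ 579.51635675 -279.68458525  194.21905374] [ 0.60213584  0.7948136   0.04499371 -0.06065753] [ 0.86 -0.85 -0.57] [-0.258 -0.161 -0.067]
org [ 580.31043518 -282.4025272   212.80459196] x [-0.27081439  0.96263086  0.00118295]
top stick_tip [(0.89, array([ 544.1, -142.1,  210.9]))]
top stick_seat [(0.87, array([ 572.1, -253.2,  212.4]))]
top dipstick [(0.81, array([ 581. , -281.4,  212.4])), (0.71, array([776.6,  82.3,  -3.2]))]
exp tip [ 541.  -142.8  213. ] seat [ 572.2 -253.5  212.8]
side stick_tip [(0.61, array([ 543.7, -139. ,  216.9]))]
side stick_seat [(0.81, array([ 571. , -252.2,  213.2])), (0.69, array([457.7, -26.4,   3.4]))]
side dipstick [(0.82, array([ 578.1, -283.3,  215.1]))]
exp tip [ 541.  -142.8  213. ] seat [ 572.2 -253.5  212.8]
```

View pics/lift_top.png

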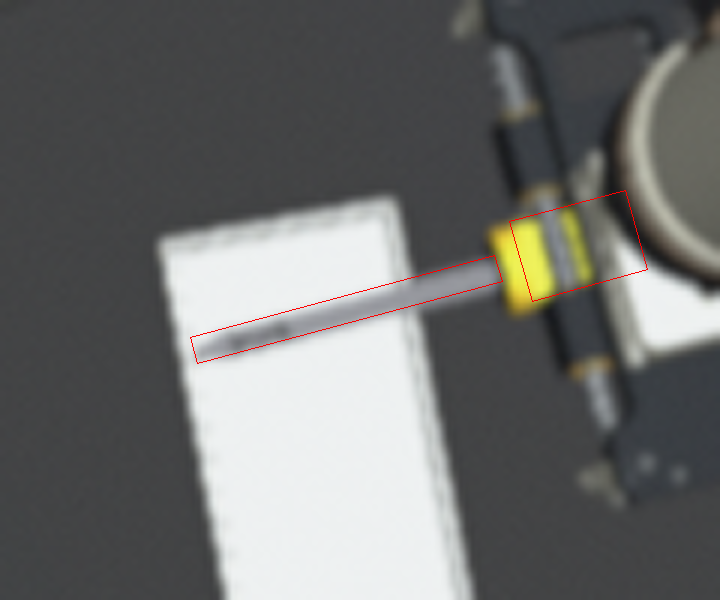

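View pics/lift_side.png

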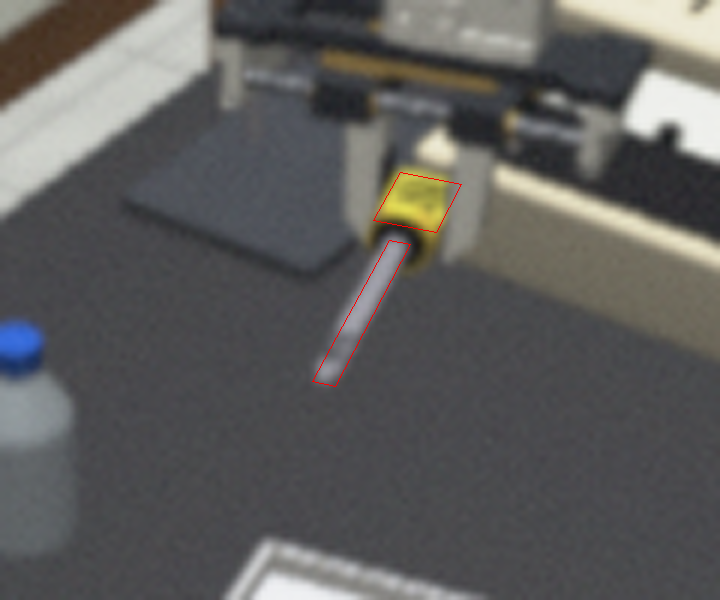

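```bash
cat >> h.py <<'E'
def show(tag,ref=None):
    o=robot.get_obs(); Rt=R.from_quat(o["tcp_rot"]).as_matrix(); Rs=Rt@R.from_euler('y',-TILT).as_matrix()@np.diag([1,-1,-1.])
    og=o["tcp_pos"]-Rt[:,2]*GO
    f,l,z=Rs.T
    P=lambda u,v,w: og+f*u+l*v+z*w
    print(tag,o["clock"],"opn",round(o["opening"],1),"org",og.round(1),"tip",P(145,0,0).round(1),"x",f.round(3),"F",o["contact_force"].round(1))
    for n in("top","side"):
        pc=robot.read_camera(n)
        for t in("stick_tip","stick_seat","neck"): print(n,t,[(round(d["confidence"],2),np.round(d["at"],1)) for d in robot.place_of(t,pc)][:2])
        u=proj(pc,P(130,0,0) if ref is None else ref)[0].astype(int); x0,y0=max(u[0]-60,0),max(u[1]-50,0)
        im=cv2.resize(pc["img"][y0:y0+100,x0:x0+120],None,fx=6,fy=6,interpolation=cv2.INTER_CUBIC)
        cv2.imwrite(f"pics/{tag}_{n}_raw.png",im.copy())
        for Q in([P(-22,15,6),P(22,15,6),P(22,-15,6),P(-22,-15,6)],[P(30,5,2),P(145,5,2),P(145,-5,2),P(30,-5,2)],[MOUTH,MOUTH+AX*120]):
            w=((proj(pc,Q)-[x0,y0]+.5)*6-.5).round().astype(np.int32); cv2.polylines(im,[w],True,(0,0,255),1)
        cv2.imwrite(f"pics/{tag}_{n}.png",im)
E
python3 - <<'E'
from h import *
robot.goto(*tool(MOUTH+AX*175,RN,0,0,TILT))
robot.sleep(.2)
show("pre")
E
```

```text
pre 10.675 opn 29.6 org [585.8  13.2 233.5] tip [516.6 105.7 145.9] x [-0.477  0.638 -0.605] F [ 1.  -0.2 -0.9]
top stick_tip []
top stick_seat [(0.46, array([572.6,  30.9, 219.1]))]
top neck [(0.54, array([504.7, 125.8, 127.7]))]
side stick_tip [(0.62, array([517. , 107.8, 148.1]))]
side stick_seat [(0.85, array([569.7,  33.5, 214.9]))]
side neck [(0.57, array([470. , 174.4,   1.5])), (0.52, array([503. , 124.7, 128.5]))]
```

View pics/pre_top.png

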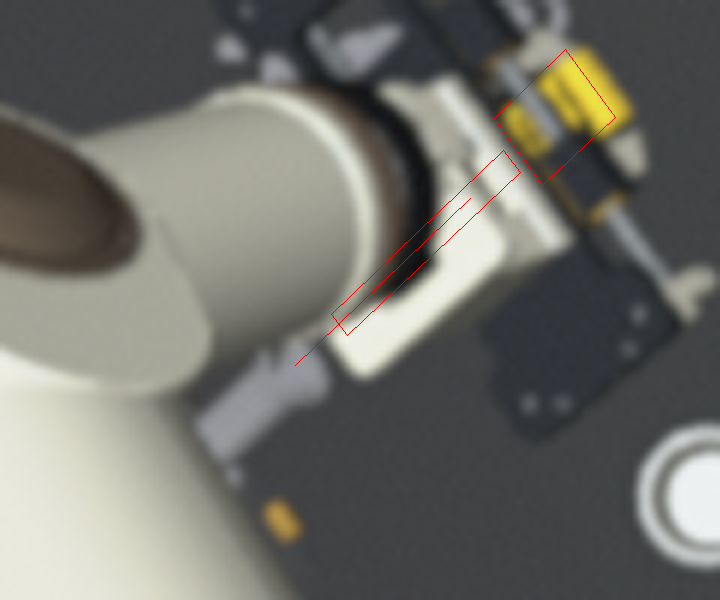

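View pics/pre_side.png

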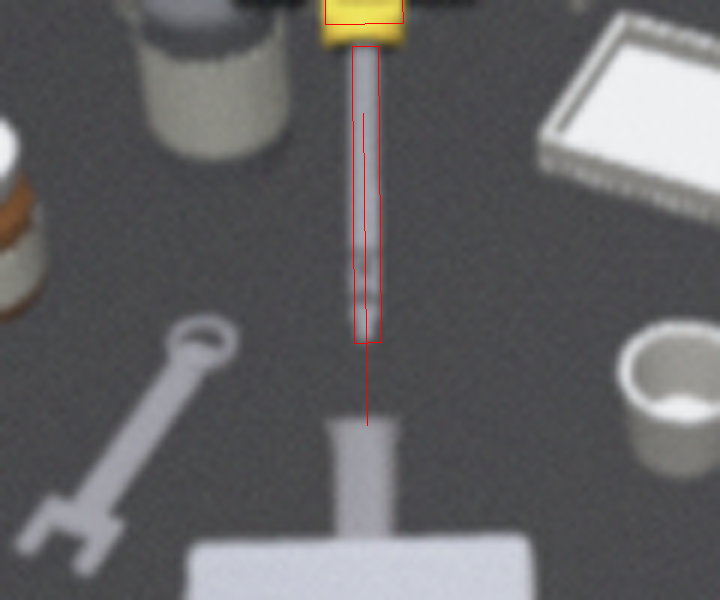

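```bash
sed -i 's/^RN=/MOUTH=MOUTH+1.0*np.array([-F[1],F[0],0])\nRN=/' h.py
cat >> h.py <<'E'
def org():
    o=robot.get_obs(); Rt=R.from_quat(o["tcp_rot"]).as_matrix(); og=o["tcp_pos"]-Rt[:,2]*GO
    d=og-MOUTH; L=np.array([-F[1],F[0],0]); N=np.cross(AX,L)
    return o["clock"],np.round([d@AX,d@L,d@N],2),o["contact_force"].round(1),round(o["opening"],2)
E
python3 - <<'E'
from h import *
print(org())
def to(d,v,fl=None):
    p,q=tool(MOUTH+AX*d,RN,0,0,TILT); s=robot.line_to(p,speed=v,orientation=q,force_limit=fl); print(d,s,*org()); return s
to(165,40)
robot.sleep(.2);print(org())
s=to(150,30,6)
if not s: s=to(130,25,6)
show("ent",MOUTH)
E
```

```text
(11.075, array([ 1.7504e+02, -1.0400e+00, -6.0000e-02]), array([-0.3,  0.4, -0.3]), 29.38)
165 False 11.475 [1.6445e+02 9.0000e-02 1.1000e-01] [ 0.3  0.1 -0.7] 29.58
(11.675, array([ 1.6514e+02,  3.0000e-02, -0.0000e+00]), array([ 0.3, -0.2,  0.1]), 29.74)
150 False 12.325 [1.4996e+02 8.0000e-02 2.0000e-02] [-1.  -0.2 -0.6] 29.87
130 False 13.275 [ 1.3015e+02  4.0000e-02 -2.0000e-02] [-0.4 -0.2 -0.6] 29.76
ent 13.275 opn 29.8 org [564.7  44.6 206.7] tip [495.2 136.8 119. ] x [-0.479  0.636 -0.605] F [-0.4 -0.2 -0.6]
top stick_tip []
top stick_seat [(0.51, array([547.2,  63.7, 190.9]))]
top neck [(0.59, array([502.1, 127.5, 131.4]))]
side stick_tip [(0.77, array([496.8, 137.6, 119.9]))]
side stick_seat [(0.58, array([548.4,  65.1, 183.3]))]
side neck [(0.54, array([501.4, 124.9, 132.1]))]
```

View pics/ent_top_raw.png

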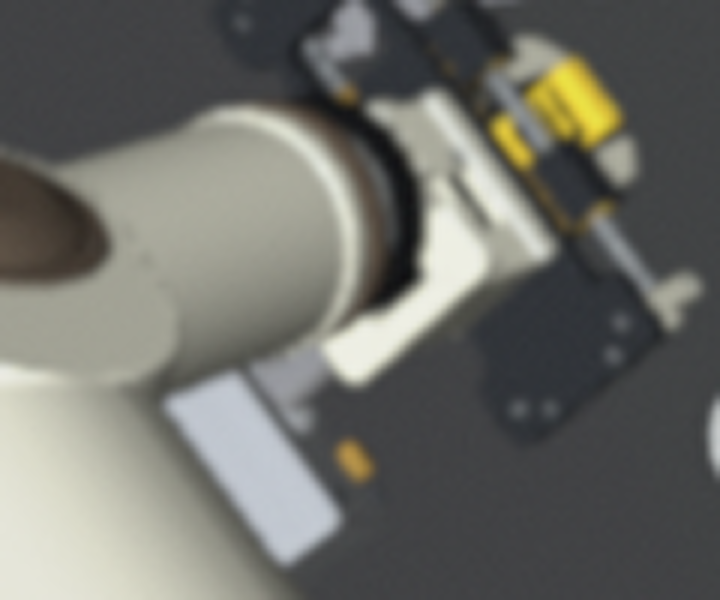

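View pics/ent_side_raw.png

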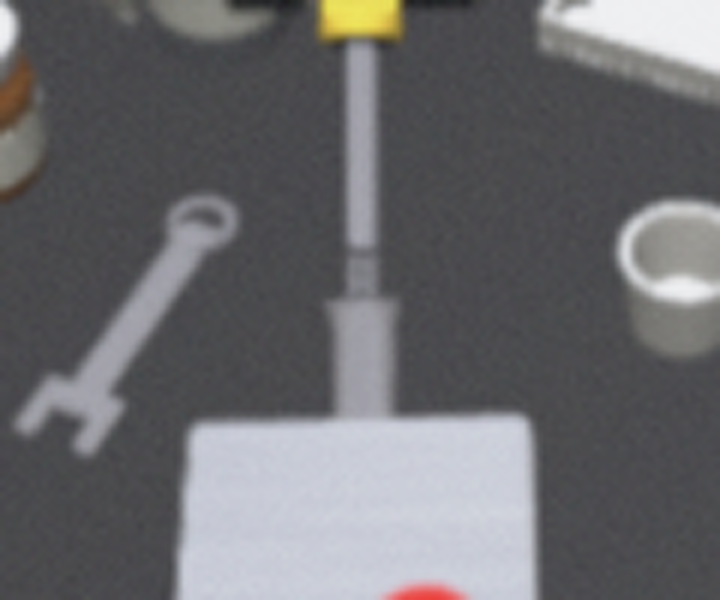

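The blade tip has gone behind the rim at the middle of the mouth (side crop 362,300), with no force on the tool. I keep going.

```bash
python3 - <<'E'
from h import *
def to(d,v,fl=None):
    p,q=tool(MOUTH+AX*d,RN,0,0,TILT); s=robot.line_to(p,speed=v,orientation=q,force_limit=fl); print(d,s,*org()); return s
for d,v in((105,35),(80,35),(55,35),(42,30)):
    if to(d,v,6): break
else:
    to(22,12,5)
show("seat",MOUTH)
E
```

```text
105 False 14.5417 [ 1.0516e+02  8.0000e-02 -1.0000e-02] [ 0.3 -0.3 -0.5] 29.91
80 False 15.4083 [ 8.012e+01  7.000e-02 -1.000e-02] [ 0.2 -1.  -0.6] 29.41
55 False 16.275 [ 5.511e+01  6.000e-02 -2.000e-02] [-0.9  0.7 -0.9] 29.41
42 False 16.8583 [41.82  0.07  0.05] [-0.3  0.4 -0.6] 29.98
22 True 17.9333 [29.58 -0.12 -0.38] [ 1.4 -0.4  1.4] 29.46
seat 17.9333 opn 29.5 org [516.5 108.2 145.6] tip [447.1 200.3  57.6] x [-0.479  0.635 -0.607] F [ 1.4 -0.4  1.4]
top stick_tip []
top stick_seat [(0.63, array([501.4, 126.9, 126.2])), (0.47, array([ 751.1, -195.2,    4.4]))]
top neck []
side stick_tip []
side stick_seat [(0.5, array([504.1, 126.3, 124.6]))]
side neck [(0.79, array([499.6, 126.7, 132.9]))]
```

View pics/seat_side_raw.png

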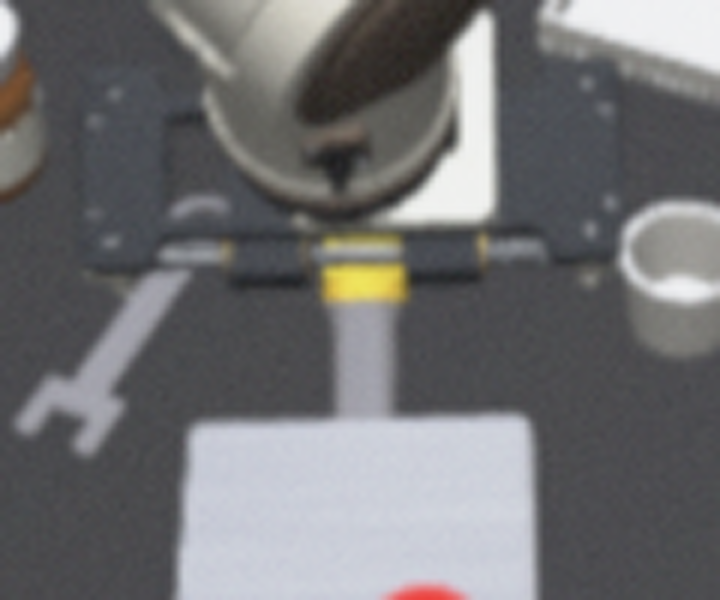

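View pics/seat_top_raw.png

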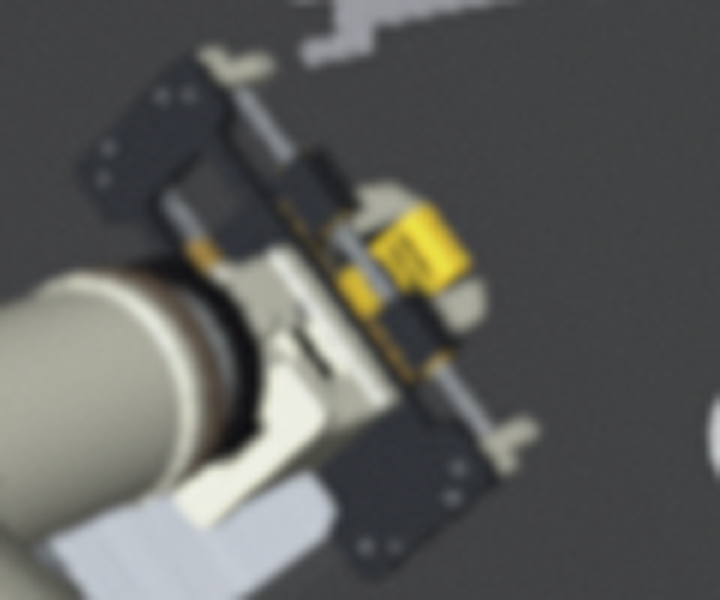

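The collar is down on the rim (side crop 365,300), and contact came at 29.6 mm against 30 expected. I add one gentle confirming press, then draw it out.

```bash
python3 - <<'E'
from h import *
def to(d,v,fl=None):
    p,q=tool(MOUTH+AX*d,RN,0,0,TILT); s=robot.line_to(p,speed=v,orientation=q,force_limit=fl); print(d,s,*org()); return s
to(25,8,8)
robot.sleep(.3);print(org())
show("seat2",MOUTH)
to(40,15); to(110,40); to(150,40); to(190,60)
show("out")
E
```

```text
25 True 18.7 [29.6  -0.47 -0.96] [ 0.7 -0.2  1.2] 29.47
(19.0, array([29.78, -0.5 , -1.21]), array([ 0.4, -0.3, -0.4]), 29.86)
seat2 19.0 opn 29.9 org [516.6 107.5 145.1] tip [447.5 199.4  56.7] x [-0.476  0.634 -0.609] F [ 0.4 -0.3 -0.4]
top stick_tip []
top stick_seat [(0.74, array([503.4, 128.3, 125.8]))]
top neck [(0.26, array([501.4, 126.9, 127.2]))]
side stick_tip []
side stick_seat [(0.64, array([502.3, 126.2, 125.6]))]
side neck [(0.81, array([502.3, 126.9, 128.7]))]
40 False 20.1833 [ 4.001e+01 -3.000e-02  2.000e-02] [-0.6 -0.3 -0.6] 29.61
110 False 22.0833 [1.0974e+02 2.0000e-02 4.0000e-02] [ 0.  -0.9 -0.6] 29.85
150 False 23.2333 [ 1.4963e+02 -4.0000e-02  4.0000e-02] [ 0.2 -0.8 -0.4] 29.75
190 False 24.05 [ 1.8971e+02 -1.4000e-01  1.0000e-02] [ 0.   0.  -0.4] 29.54
out 24.05 opn 29.5 org [593.1   6.6 242.8] tip [523.6  98.8 155.1] x [-0.479  0.636 -0.605] F [ 0.   0.  -0.4]
top stick_tip [(0.15, array([ 4.708e+02,  1.717e+02, -3.000e-01]))]
top stick_seat []
top neck [(0.57, array([505.8, 126.2, 130.9]))]
side stick_tip [(0.93, array([524.2,  97.8, 156.8]))]
side stick_seat [(0.81, array([577.4,  23.9, 224.2]))]
side neck [(0.64, array([776.9,  80.1,  -2.7])), (0.52, array([505. , 125.8, 126.7]))]
```

View pics/seat2_side_raw.png

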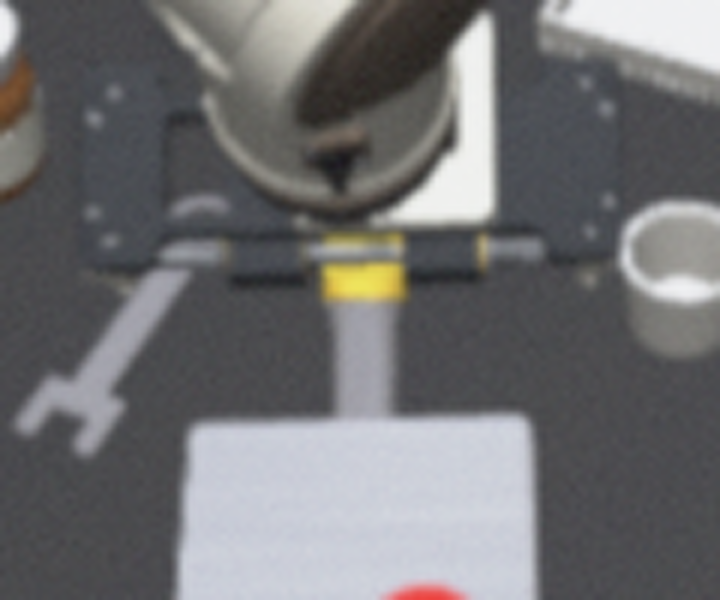

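View pics/out_side.png

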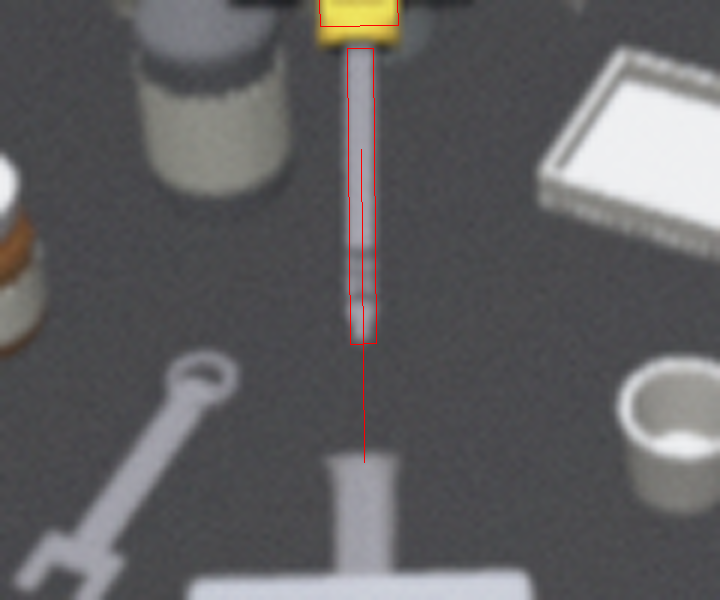

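```bash
python3 - <<'E'
from h import *
x=np.array([np.cos(TR["yaw"]),np.sin(TR["yaw"]),0]); T=np.array([542,-195,180.]); og=T-145*x
robot.goto(*tool(og+[0,0,20],horiz(TR["yaw"]),0,0,TILT))
p,q=tool(og,horiz(TR["yaw"]),0,0,TILT)
robot.line_to(p,speed=40,orientation=q)
robot.sleep(.7)
print(abs(robot.get_obs()["qvel"]).max())
show("fin")
n=robot.read_camera("top");cv2.imwrite("pics/topF.png",n["img"]);print([(round(d["confidence"],2),np.round(d["at"],1)) for d in robot.place_of("tray",n)])
n=robot.read_camera("side");cv2.imwrite("pics/sideF.png",n["img"])
E
```

```text
0.0021153358764428197
fin 27.1 opn 29.6 org [ 581.3 -334.6  180. ] tip [ 542. -195.  180.] x [-0.271  0.963 -0.   ] F [-0.1  0.4 -1.4]
top stick_tip [(0.71, array([774.2,  81.6,   3.8])), (0.6, array([ 540.8, -194.9,  183.7]))]
top stick_seat [(0.76, array([ 574.1, -304.6,  182.3]))]
top neck [(0.72, array([500.8, 126.2, 130.3]))]
side stick_tip [(0.57, array([ 543.1, -193.5,  179.8]))]
side stick_seat [(0.69, array([ 572.6, -308.9,  178.2]))]
side neck [(0.53, array([503.8, 126.5, 128.6])), (0.43, array([746.2, -59.1,   4.3]))]
[(0.93, array([ 5.313e+02, -2.018e+02, -3.000e-01])), (0.9, array([ 289.1, -181.4,   -2.5])), (0.87, array([ 292.1, -462.7,    1.7])), (0.49, array([ 6.477e+02,  1.099e+02, -4.000e-01]))]
```

View pics/topF.png

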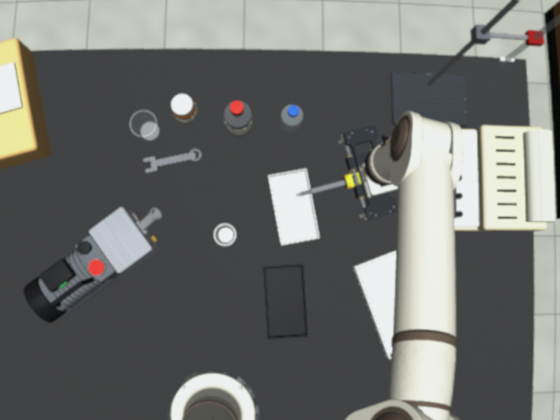

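View pics/fin_top.png

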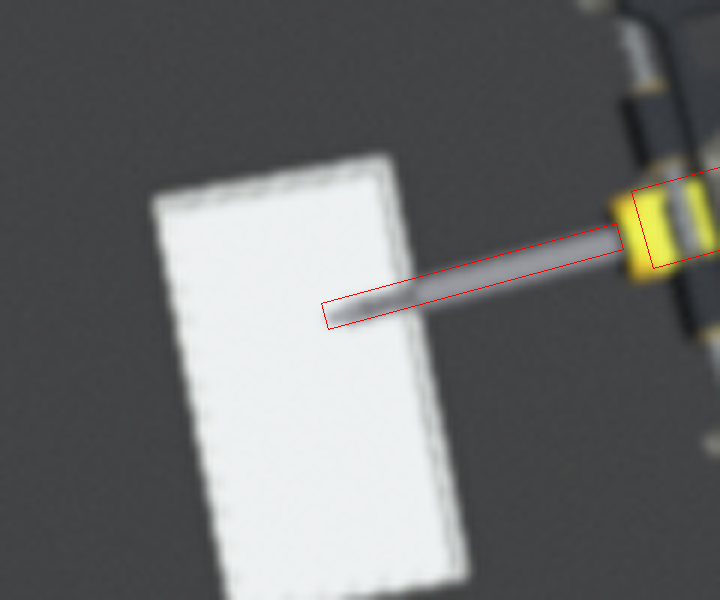

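View pics/fin_side.png

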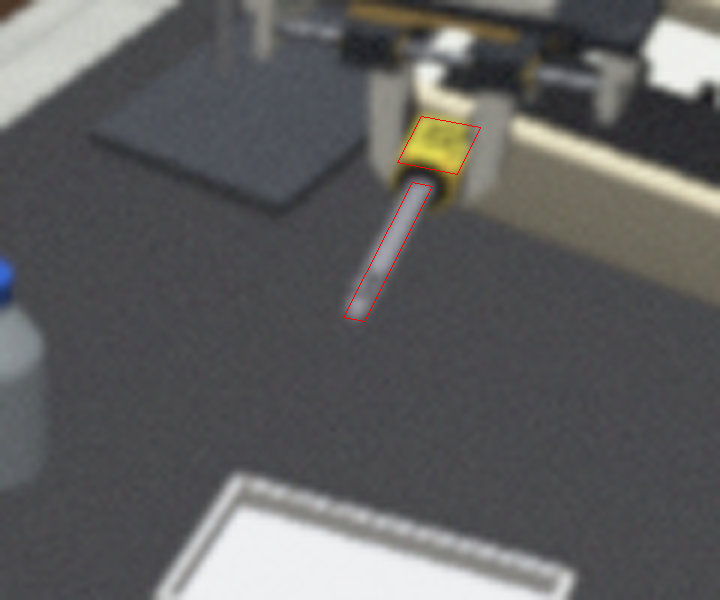

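View pics/sideF.png

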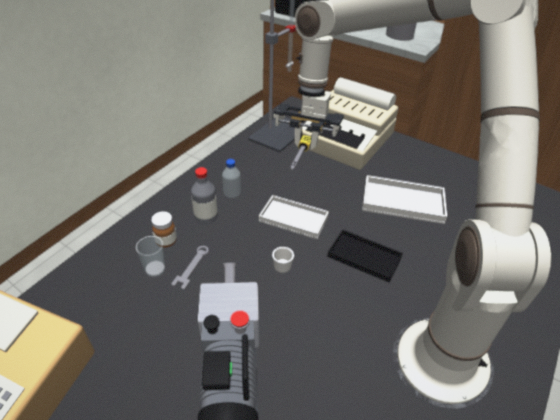

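```bash
python3 - <<'E'
from rig import robot
robot.hand_in(); print(robot.get_obs()["clock"])
E
```

```text
the job is handed in; nothing more can be done
the job is handed in; nothing more can be done
```

The dipstick check is done and handed in at about 27 s of the 53 s allowed; no verdict came back.

- **Pick-up:** I took the dipstick off the smaller white tray and left the black tray and the larger white one alone.
- **Insertion:** I slid it down the neck until the collar stopped on the rim. Contact came with the grip 29.6 mm from the mouth along the neck axis, against 30 mm expected. A second light press, set to stop at 8 N, met the same stop. I then drew it fully out along the neck's axis.
- **Final hold:** The dipstick is still, level and marked side up in the gripper. Its tip is at about (542, -195, 180), over the tray and roughly 155 mm above its rim.
- **Other things:** The last pictures show the bystanders where they were at the start, and no step brought the dipstick near the bench.
- **Disagreements:** The camera estimates differed from the arm's own by 1–4 mm. Some network detections were missed or spurious, such as a stick tip reported at the jar, and I ignored those.

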